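# Seal the transport boxes with the hand punch

## Robot

A 6-joint arm with a two-finger parallel gripper is mounted at the origin on a cart in front of the work surface, level with it; the furniture and walls round the work are solid. World frame = base frame: x ahead of the robot, y to its left, z up, the work surface at z = 0. Lengths are in m, angles in rad, forces in N, time in s.
With the tool pointing down it reaches from about 0.3 to 0.775 m from the base axis. Payload 14.6 kg.
Tool frame: the origin (TCP) lies midway between the tips of the shut fingers; the grasp point (between the pads) lies 19 mm behind it (ctrl.tcp_to_grasp is the z of the grasp point in the tool frame, in m); z points along the fingers, y is the line along which they close (so a half turn about z gives the same grasp; the last joint's range is limited). The gripper opens to 94 mm and grips with 3 to 60 N. Pads are 16 mm wide; open, the fingers measure 119 mm over their backs; the gripper's body (75 mm by 177 mm) begins 78 mm behind the grasp point.
Start: joints at [-1.327, 0.3, 1.521, -0, 1.321, -0.067], TCP at [0.168, -0.524, 0.205] pointing down, gripper open.
Joint ranges: [-3.03, 3.03], [-0.79, 2.21], [0.23, 2.52], [-1.04, 4.18], [0, 3.07], [-2.55, 2.55]. Speed limits (rad/s): [2.22, 2.22, 2.57, 3.14, 3.14, 3.14].

## Interface

Orientations are given as [roll, pitch, yaw] about the fixed x, y, z axes, in that order (R = Rz(yaw) Ry(pitch) Rx(roll)).
In Python, from station import monitor, camera, ctrl gives the robot as it stands.
- The arm moves only by the tool apply_moves, never from a script. Its argument "plan" is one flat list of numbers, 4 for each row, row after row: the shift along the tool's x, y, z in mm, then the turn about the tool's z in rad. In form: [dx, dy, dz, spin, dx, dy, dz, spin, ...]. A call has 1 to 20 rows; each row shifts and turns the commanded pose from where the row before left it, along the tool's axes as they then stand; what a row does not reach is not made up. A row lasts 1/10 s, in which the tool goes at most 50 mm and 8.59 degrees, less where a joint would pass 70% of its speed; a pose out of reach is approached as far as the arm can. A call is refused whole if a number of a shift passes 50 or a number of a turn 0.15, either way. A call with a gripper value outside its range is refused whole. "hand" is the gripper command: -1 is shut, 1 is fully open, values between are in proportion, set as the call begins (left out, the last holds). The fingers move at their own pace and stop on an object; "squeeze" is the grip in N (left out, the last holds). Time passes only in rows, so rows that do not move let the fingers close. It gives the time, the measured TCP pose, the force, the opening and the grip force at its end, in the units of the state.
- monitor.get_obs(): the state, without advancing time (a new reading comes with each control period).
- camera(name): name is "side" or "top"; returns a dict with "image" (420x560x3 uint8, red, green, blue), "range_z" (420x560 float32, m along the optical axis (not along the pixel's ray), 0 where there is no reading), "mtx" (3x3 intrinsics, pixels), "rvec" (rotation vector, rad) and "tvec" (3), from world to camera coordinates, as OpenCV has them. Camera axes: x right, y down, z forward; pixel columns grow to the right and rows downward; lengths in m; the calibration is good to about 2 mm. A picture is of the moment at which its call begins.
- ctrl.hand_in(): hands the job in; it is judged then, once.
The state is a dict: "time_s": time; "qpos": joint angles; "joint_vel": joint speeds; "tau": joint torques, N m; "ee_pos": TCP position; "eef_rot": TCP orientation; "force": force on the tool from outside, world axes, zero at the start; "moment": the same for the moment, N m; "grip_width": finger opening in m; "grip_force": force on a finger pad.
Only numpy, scipy, OpenCV 4.12 (cv2) and the standard library are available. Lean on these libraries where they do the work, as an engineer would, in place of code of your own. Each camera call takes 0.05 s, during which the arm holds its last target. There are 200 camera calls.

## Task

Pull the cabinet's drawer open and draw the hand punch straight up out of its sleeve. With the punch held upright, press the metal seal disc of every transport box on the worktop fully home: set the punch down square on the middle of the disc, press, and lift it straight off without sliding; press the discs with nothing but the punch. Then stand the used punch upright on the round pad on top of the cabinet, push the drawer fully shut, and leave the boxes standing and the other things where they are.

Things in the scene. Friction and masses are not known exactly. Their poses are not given: they have to be found in the camera images.
- cabinet: small white bench cabinet, 160 mm deep (its x) x 120 wide (its y) x 130 high, fixed; origin at the centre of its underside, its z up, its drawer front looks along its own -x. A 6 mm high, 4 mm thick lip runs round the edge of its flat top
- drawer (a joint): the cabinet's only drawer, a slide along the cabinet's own -x: 0 = shut, 0.095 m = fully out; stays where it is left, about 2 N to move. Its front panel is 116 mm high (top edge 124 mm above the worktop), its side walls only 42 mm above the worktop
- handle (a point): middle of the drawer's horizontal bow handle: a 10 mm round steel bar, straight for 80 mm along the cabinet's y, its axis 45 mm in front of the drawer's face and 105 mm above the worktop; moves with the drawer; axes as the cabinet's
- sleeve_mouth (a point): centre of the mouth of the upright metal sleeve block (50 x 50 mm, 42 high) fixed in the drawer, 58 mm above the worktop; the bore is 30.5 mm wide and 40 mm deep; moves with the drawer. With the drawer shut it lies inside the cabinet, 45 mm behind the cabinet's front edge
- punch_mid (a point): centre, half-way up, of the loose hand punch (96 mm tall, 0.18 kg): round steel shank 28 mm across and 50 mm long with a flat foot, then a 38 mm collar 5 mm thick, then a square black grip 34 x 34 mm, 41 mm tall (middle of the grip is 27.5 mm above this point). z runs from the foot up to the grip, x and y are square to the grip's flats. At the start it stands in the sleeve, 40 mm deep
- punch_foot (a point): centre of the flat foot of the punch, 48 mm below punch_mid; axes as the punch's
- punch: the punch as a whole, origin at the centre of its foot
- park (a point): centre of the round black rubber pad, 64 mm across and flat, on the cabinet's top, 130 mm above the worktop, where used punches stand; axes as the cabinet's
- box1: grey transport box with white lid, 60 mm (its x) x 44 (its y) x 50 high, 0.3 kg, loose on the worktop; origin at the centre of its underside, z up; may be absent
- seal1_top (a point): centre of the top face of box 1's push-in metal seal disc, 30 mm across, in the middle of its lid; stands 5 mm proud of the lid (55 mm above the worktop) at first, 1 mm when sunk; z up
- seal1 (a joint): how far box 1's seal disc is pressed in: 0 = proud, 0.004 m = fully home against a stop; needs about 8 N plus 3 N for each 10 mm/s, and stays where it is left
- box2: grey transport box with white lid, 60 mm (its x) x 44 (its y) x 50 high, 0.3 kg, loose on the worktop; origin at the centre of its underside, z up; may be absent
- seal2_top (a point): centre of the top face of box 2's push-in metal seal disc, 30 mm across, in the middle of its lid; stands 5 mm proud of the lid (55 mm above the worktop) at first, 1 mm when sunk; z up
- seal2 (a joint): how far box 2's seal disc is pressed in: 0 = proud, 0.004 m = fully home against a stop; needs about 8 N plus 3 N for each 10 mm/s, and stays where it is left
- box3: grey transport box with white lid, 60 mm (its x) x 44 (its y) x 50 high, 0.3 kg, loose on the worktop; origin at the centre of its underside, z up; may be absent
- seal3_top (a point): centre of the top face of box 3's push-in metal seal disc, 30 mm across, in the middle of its lid; stands 5 mm proud of the lid (55 mm above the worktop) at first, 1 mm when sunk; z up
- seal3 (a joint): how far box 3's seal disc is pressed in: 0 = proud, 0.004 m = fully home against a stop; needs about 8 N plus 3 N for each 10 mm/s, and stays where it is left
- box4: grey transport box with white lid, 60 mm (its x) x 44 (its y) x 50 high, 0.3 kg, loose on the worktop; origin at the centre of its underside, z up; may be absent
- seal4_top (a point): centre of the top face of box 4's push-in metal seal disc, 30 mm across, in the middle of its lid; stands 5 mm proud of the lid (55 mm above the worktop) at first, 1 mm when sunk; z up
- seal4 (a joint): how far box 4's seal disc is pressed in: 0 = proud, 0.004 m = fully home against a stop; needs about 8 N plus 3 N for each 10 mm/s, and stays where it is left
- bottle_white_cap: stain bottle with white cap, 60 mm across and 145 tall, bystander; origin under its centre
- dropper: small brown bottle with black cap, 34 mm across and 78 tall, bystander; origin under its centre

How it is judged:
By the outcome, as a careful person would: the job done as asked, in the order asked, and still so for the second after the job is handed in, with the robot touching nothing.
Of box1, box2, box3, box4 only 3 to 4 are there at a start; the rules pass over those that are not, and their reading is None.
At some moment in a run one of box1, box2, box3, box4 may be knocked a few centimetres aside while the robot is not near it.
It also fails if it takes over 192 s, if anything falls off the work surface, if the arm or the gripper's body presses on something with over 40 N, if the wrist force passes 120 N, or if a joint passes its speed limit or range.

## Working session

There is one attempt and no reset: what is moved stays moved. The work goes in short steps, Python scripts to look and compute and a tool call to move; the robot and the scene stay as the last step left them, time stands still between calls to the robot, and variables do not carry over. Pictures are saved under pics/ and viewed, at most 14 in all, crops included, and the job is handed in when it is done.

Besides the shell and the picture viewer there is one more tool, called after "Emit:" by a JSON object that holds its "fn" and its "kwargs", one argument or row to a line. apply_moves: Moves the arm, as the interface text tells. Its arguments: {"type":"object","properties":{"plan":{"type":"array","items":{"type":"number"}},"hand":{"type":"number"},"squeeze":{"type":"number"}},"required":["plan"]}

```bash
ls; mkdir -p pics; cat > h.py <<'E'
import numpy as np, cv2
from station import monitor, camera, ctrl
def shot(n):
    c=camera(n); R=cv2.Rodrigues(np.array(c['rvec'],float))[0]; t=np.array(c['tvec'],float).ravel()
    z=c['range_z'].astype(float); K=c['mtx']; v,u=np.mgrid[:z.shape[0],:z.shape[1]]
    P=np.stack([(u-K[0,2])/K[0,0]*z,(v-K[1,2])/K[1,1]*z,z],-1)
    W=(P-t)@R; W[z==0]=np.nan
    return c['image'],W,c
def save(n,im,crop=None,s=1):
    if crop: im=im[crop[1]:crop[3],crop[0]:crop[2]]
    cv2.imwrite('pics/'+n,cv2.resize(im[:,:,::-1],None,fx=s,fy=s))
E
python3 - <<'E'
from h import *
for n in('top','side'):
    im,W,c=shot(n); save(n+'0.png',im); np.savez(n+'0.npz',im=im,W=W)
    R=cv2.Rodrigues(np.array(c['rvec'],float))[0];print(n,-R.T@np.ravel(c['tvec']))
print(monitor.get_obs(),ctrl.tcp_to_grasp)
E
```

```text
pics
top [ 0.35947677 -0.1120244   1.02584228]
side [ 0.31292654 -0.81625981  0.68528289]
{'time_s': 0.1, 'qpos': array([-1.32659478e+00,  3.00443840e-01,  1.52151427e+00, -3.31294055e-05,
        1.32070045e+00, -6.66223493e-02]), 'joint_vel': array([ 7.11094917e-04, -2.24527206e-03, -2.32230084e-03, -9.92711544e-04,
       -5.14430761e-05, -4.09028113e-04]), 'tau': array([ 1.32343015e-03, -5.32643795e+01, -3.53281581e+01,  7.09410198e-02,
        2.34385132e-02, -6.11561882e-05]), 'ee_pos': array([ 0.16813392, -0.52342351,  0.20492954]), 'eef_rot': array([-3.14052697e+00, -3.89421878e-05,  3.10832087e-01]), 'force': array([ 0.28292883, -0.30309375,  0.93049383]), 'moment': array([-0.06171461, -0.0025681 , -0.00185137]), 'grip_force': 0.0, 'grip_width': 0.09422089819880129} -0.0188
```

View pics/top0.png

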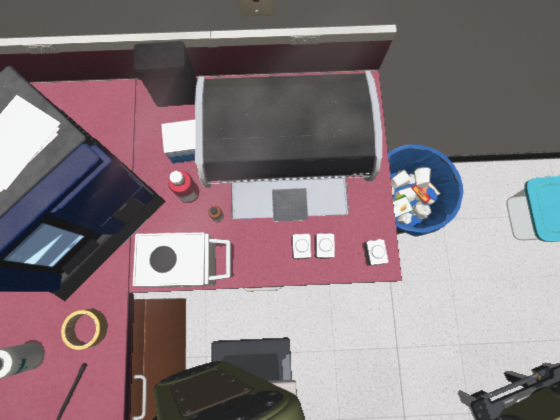

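View pics/side0.png

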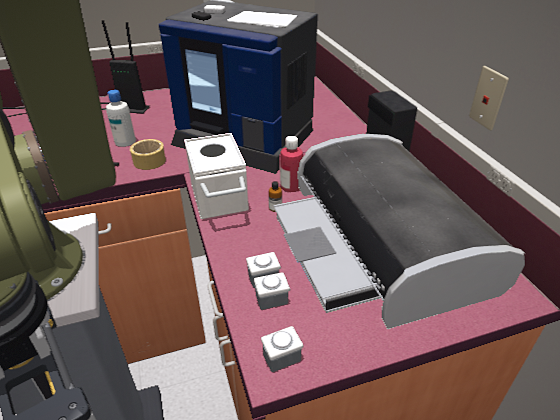

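The top view shows the cabinet at (172,260) with its pad at (163,259) and the handle at (225,260), facing −y. Three boxes are at (302,245), (326,245) and (376,252), the bottle is at (180,182) and the dropper at (214,213). The side view agrees.

```bash
cat >> h.py <<'E'
def boxes(W,im):
    m=((W[...,2]>.043)&(W[...,2]<.066)&(W[...,1]<-.08)&(W[...,0]<.62)&(W[...,0]>.3)).astype(np.uint8)
    m[im.min(-1)<90]=0
    n,l,s,c=cv2.connectedComponentsWithStats(m)
    for i in range(1,n):
        if s[i,4]<60: continue
        p=W[l==i]; r=cv2.minAreaRect((p[:,:2]*1000).astype(np.float32))
        # lid plane z<=.052
        hi=p[p[:,2]>.0535]
        print('box',c[i].round(),s[i,4],'rect',np.round(r[0],1),np.round(r[1],1),round(r[2],1),'hi mean',hi.mean(0).round(4),len(hi),'zmed',np.median(p[:,2]).round(4))
E
python3 - <<'E'
from h import *
d=np.load('top0.npz');W=d['W'];im=d['im']
boxes(W,im)
def rect(m,n):
    p=(W[m][:,:2]*1000).astype(np.float32); r=cv2.minAreaRect(p); print(n,len(p),np.round(r[0],1),np.round(r[1],1),round(r[2],1),W[m][:,2].mean().round(4),cv2.boxPoints(r).round(0).tolist())
v,u=np.mgrid[:420,:560]
cab=(u>125)&(u<240)&(v>220)&(v<300)
z=W[...,2]
rect(cab&(z>.120)&(z<.145)&(u<212),'cabtop+lip')
rect(cab&(z>.120)&(z<.145)&(u<212)&(im.max(-1)<80),'pad')
rect(cab&(z>.09)&(z<.118)&(u>210),'handle')
h=cab&(z>.09)&(z<.118)&(u>210)
rect(h&(u>224),'bar')
for n,(a,b,c_,e) in {'dropper':(203,200,225,225),'bottle':(165,168,200,205)}.items():
    q=(u>a)&(u<c_)&(v>b)&(v<e)&(z>.04); rect(q,n)
print('table edge x', np.nanmin(W[...,0][(abs(z)<.01)&(u>250)&(u<390)]), 'y', np.nanmin(W[...,1][(abs(z)<.01)&(v>200)&(v<280)]), 'table z',np.median(z[(u>260)&(u<290)&(v>230)&(v<270)]))
q=(u>230)&(u<350)&(v>170)&(v<222)&(z>.005)
rect(q,'grill tray')
q=(u>200)&(u<380)&(v>70)&(v<180)&(z>.05)
rect(q,'grill')
E
```

```text
box [300. 206.] 1570 rect [ 584.3 -197.1] [ 71.2 233.7] 0.0 hi mean [nan nan nan] 0 zmed 0.045
box [325. 245.] 398 rect [ 481.9 -248.1] [43.6 61.5] 85.5 hi mean [ 0.4808 -0.2491  0.0551] 80 zmed 0.05
box [301. 246.] 408 rect [ 482.2 -189.3] [43.5 61.5] 87.5 hi mean [ 0.4823 -0.1888  0.0549] 66 zmed 0.05
box [377. 252.] 411 rect [ 458.5 -380. ] [60.6 44.8] 3.4 hi mean [ 0.4596 -0.3794  0.0551] 76 zmed 0.0494
cabtop+lip 3807 [454.9 121.9] [169.  120.2] 88.7 0.1298 [[393.0, 39.0], [513.0, 36.0], [517.0, 205.0], [397.0, 208.0]]
pad 0 [0. 0.] [0. 0.] 0.0 nan [[0.0, 0.0], [0.0, 0.0], [0.0, 0.0], [0.0, 0.0]]
handle 277 [452.4  10.3] [43.6 94.8] 89.8 0.1081 [[405.0, -11.0], [500.0, -12.0], [500.0, 32.0], [405.0, 32.0]]
bar 158 [452.4  -6.4] [ 9.9 87.8] 88.8 0.1082 [[408.0, -10.0], [496.0, -12.0], [496.0, -2.0], [409.0, -1.0]]
dropper 148 [577.8  30.8] [33.3 31.4] 89.1 0.0616 [[562.0, 14.0], [593.0, 14.0], [594.0, 47.0], [562.0, 48.0]]
bottle 633 [646.2  98.5] [78. 59.] 80.4 0.1055 [[611.0, 65.0], [669.0, 55.0], [682.0, 132.0], [624.0, 142.0]]
table edge x 0.11895120628691593 y -0.4513831465769141 table z nan
grill tray 5493 [ 607.9 -165.2] [118.4 309.4] 0.0 0.0535 [[549.0, -11.0], [549.0, -320.0], [667.0, -320.0], [667.0, -11.0]]
grill 18286 [ 789.3 -168.1] [445.8 282.2] 89.1 0.1369 [[645.0, -389.0], [927.0, -393.0], [934.0, 53.0], [652.0, 57.0]]h.py:21: RuntimeWarning: Mean of empty slice.
  print('box',c[i].round(),s[i,4],'rect',np.round(r[0],1),np.round(r[1],1),round(r[2],1),'hi mean',hi.mean(0).round(4),len(hi),'zmed',np.median(p[:,2]).round(4))
  ret = um.true_divide(
<stdin>:5: RuntimeWarning: Mean of empty slice.
  ret = ret.dtype.type(ret / rcount)
```

Emit:
{"fn": "apply_moves", "kwargs": {
  "plan": [0,0,0,0.111,0,0,0,0.111,0,0,0,0.112,17,-32.7,0,0,17,-32.7,0,0,17,-32.7,0,0,17,-32.7,0,0,17,-32.7,0,0,17,-32.7,0,0,17,-32.7,0,0,17,-32.7,0,0,17,-32.7,0,0,17,-32.7,0,0,17,-32.7,0,0,17,-32.7,0,0,17,-32.7,0,0,17,-32.7,0,0,17,-32.7,0,0,17,-32.7,0,0],
  "hand": -0.15
}}

```text
time_s: 2.0
ee_pos: [0.4527, -0.0053, 0.2053]
eef_rot: [3.142, 0.0, -0.023]
force: [1.0, -1.1, 0.1]
grip_width: 0.0401
grip_force: 0.0
```

Emit:
{"fn": "apply_moves", "kwargs": {
  "plan": [0,0,0,0,0,0,0,0,0,0,0,0]
}}

```text
time_s: 2.3
ee_pos: [0.4519, -0.0075, 0.2053]
eef_rot: [3.142, 0.0, -0.024]
force: [0.2, -1.0, 0.3]
grip_width: 0.04
grip_force: 0.0
```

Emit:
{"fn": "apply_moves", "kwargs": {
  "plan": [0,0,19.5,0,0,0,19.5,0,0,0,19.5,0,0,0,19.5,0,0,0,19.5,0,0,0,19.5,0,0,0,0,0,0,0,0,0]
}}

```text
time_s: 3.1
ee_pos: [0.4522, -0.0075, 0.089]
eef_rot: [3.142, -0.0, -0.024]
force: [-0.5, -0.2, -0.0]
grip_width: 0.0403
grip_force: 0.0
```

Emit:
{"fn": "apply_moves", "kwargs": {
  "plan": [0,0,0,0,0,0,0,0,0,0,0,0,0,0,0,0,0,0,0,0,0,0,0,0,0,0,0,0,0,0,0,0],
  "hand": -1,
  "squeeze": 15
}}

```text
time_s: 3.9
ee_pos: [0.4524, -0.0082, 0.0888]
eef_rot: [3.139, -0.0, -0.023]
force: [-0.8, -12.6, 2.7]
grip_width: 0.0094
grip_force: 15.0
```

Emit:
{"fn": "apply_moves", "kwargs": {
  "plan": [0,5,0,0,0,10,0,0,0,10,0,0,0,10,0,0,0,10,0,0,0,10,0,0,0,10,0,0,0,10,0,0,0,10,0,0,0,6,0,0,0,3,0,0,0,1,0,0,0,0,0,0]
}}

```text
time_s: 5.2
ee_pos: [0.4505, -0.1027, 0.0887]
eef_rot: [3.141, -0.001, -0.024]
force: [2.5, -1.0, 4.9]
grip_width: 0.0093
grip_force: 15.0
```

Emit:
{"fn": "apply_moves", "kwargs": {
  "plan": [0,0,0,0,0,0,0,0,0,0,0,0,0,0,0,0],
  "hand": -0.15
}}

```text
time_s: 5.6
ee_pos: [0.4498, -0.1018, 0.0882]
eef_rot: [-3.141, 0.001, -0.023]
force: [-0.1, -0.1, -0.1]
grip_width: 0.0378
grip_force: 0.0
```

Emit:
{"fn": "apply_moves", "kwargs": {
  "plan": [0,0,-20,0,0,0,-20,0,0,0,-20,0,0,0,-20,0,0,0,-20,0,0,0,-20,0,0,0,-20,0,-25,25,0,0,-25,25,0,0,-25,25,0,0,-25,25,0,0,0,0,0,0],
  "hand": 1
}}

```text
time_s: 6.8
ee_pos: [0.3458, -0.2012, 0.2285]
eef_rot: [3.141, 0.0, -0.026]
force: [-0.1, -0.0, -0.2]
grip_width: 0.0941
grip_force: 0.0
```

```bash
python3 - <<'E'
from h import *
im,W,c=shot('top'); np.savez('top1.npz',im=im,W=W); save('top1.png',im,(130,190,410,330),2.8)
im,W,c=shot('side'); np.savez('side1.npz',im=im,W=W); save('side1.png',im,(160,120,360,300),3)
E
```

```text
(no output)
```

View pics/top1.png

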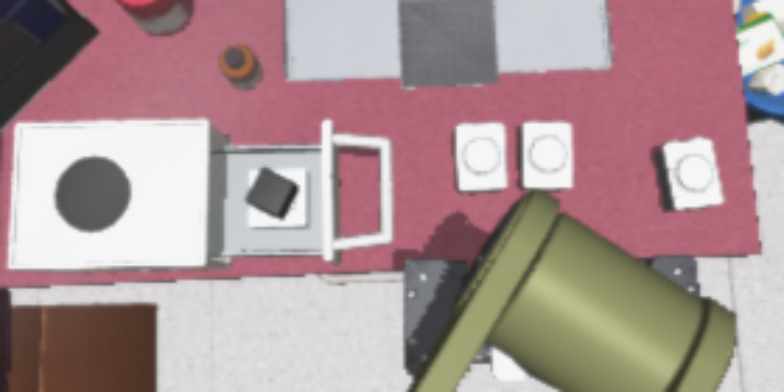

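View pics/side1.png

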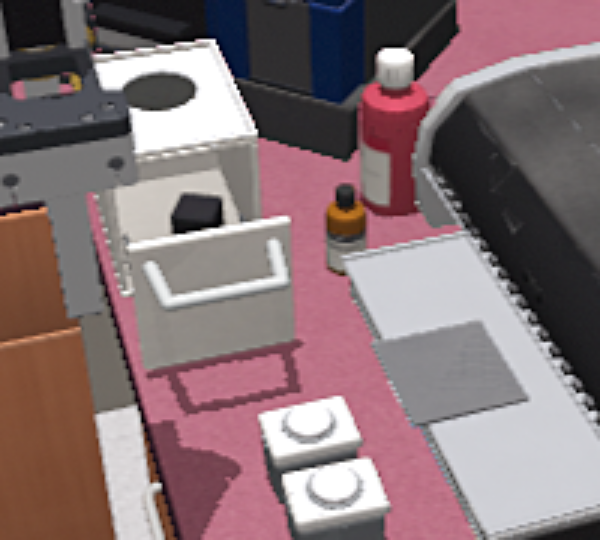

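The drawer is out. The black square grip shows at top-image pixel (227,259) and is turned about 25–30° in its sleeve. The three boxes have not moved.

```bash
python3 - <<'E' 2>/dev/null
from h import *
d=np.load('top1.npz');W=d['W'];im=d['im'];z=W[...,2]
boxes(W,im)
v,u=np.mgrid[:420,:560]
def rect(m,n):
    p=(W[m][:,:2]*1000).astype(np.float32); r=cv2.minAreaRect(p); print(n,len(p),np.round(r[0],1),'mean',p.mean(0),np.round(r[1],1),round(r[2],1),np.median(W[m][:,2]).round(4))
g=(u>212)&(u<242)&(v>245)&(v<272)
rect(g&(z>.105)&(z<.122),'grip top'); rect(g&(z>.105)&(z<.122)&(im.max(-1)<90),'grip dark')
rect((u>130)&(u<210)&(v>225)&(v<290)&(z>.12)&(z<.14)&(im.max(-1)<110),'pad')
rect((u>130)&(u<210)&(v>225)&(v<290)&(z>.12)&(z<.14),'cab')
rect((u>262)&(u<275)&(v>235)&(v<282)&(z>.09)&(z<.118),'bar')
s=(u>217)&(u<242)&(v>245)&(v<274)&(z>.05)&(z<.066)&(im.min(-1)>120); rect(s,'sleeve top')
rect((u>243)&(u<250)&(v>230)&(v<285)&(z>.117)&(z<.13),'panel top')
d=np.load('side1.npz');W=d['W'];im=d['im'];z=W[...,2]
v,u=np.mgrid[:420,:560]
g=(u>214)&(u<238)&(v>180)&(v<202)&(z>.110)&(z<.118)&(im.max(-1)<90); rect(g,'side grip top')
E
```

```text
box [300. 206.] 1560 rect [ 584.6 -197.6] [ 70.7 235.1] 0.0 hi mean [nan nan nan] 0 zmed 0.0449
box [301. 246.] 407 rect [ 483.2 -189.3] [43.6 59.6] 87.4 hi mean [ 0.4816 -0.1879  0.055 ] 65 zmed 0.0498
box [325. 245.] 397 rect [ 480.7 -248.7] [43.7 59. ] 88.2 hi mean [ 0.4815 -0.25    0.0551] 68 zmed 0.0497
box [377. 252.] 417 rect [ 459.1 -379.8] [62.5 44.9] 5.5 hi mean [ 0.4593 -0.3808  0.0549] 63 zmed 0.0495
grip top 204 [452.1  -4.6] mean [451.7889     -4.6578546] [33.7 32.6] 61.3 0.1128
grip dark 51 [451.   -6.5] mean [450.6477    -8.088621] [29.1 30.3] 61.4 0.1121
pad 508 [455.4 139.6] mean [454.9848  139.75034] [55.7 57. ] 44.8 0.1302
cab 3663 [455.1 125.3] mean [454.37735  125.940186] [160.6 120.4] 88.8 0.1296
bar 175 [449.8 -98.7] mean [ 449.4019  -100.90213] [14.4 90.4] 87.9 0.1079
sleeve top 168 [451.9  -4. ] mean [446.8551   -8.77538] [48.4 47.7] 87.8 0.0569
panel top 188 [451.7 -53.3] mean [448.29492  -53.096584] [  7.3 114.6] 88.6 0.1221
side grip top 127 [451.   -7.9] mean [450.73495   -8.790144] [29.4 32.9] 59.6 0.114
```

Emit:
{"fn": "apply_moves", "kwargs": {
  "plan": [0,0,0,-0.136,0,0,0,-0.136,0,0,0,-0.136,0,0,0,-0.137,0,0,0,-0.137,0,0,0,-0.137,0,0,0,-0.136,0,0,0,-0.136,28,-0.3,0,0,28,-0.3,0,0,28,-0.3,0,0,28,-0.3,0,0,28,-0.3,0,0,28,-0.3,0,0,28,-0.3,0,0,27,-0.2,0,0,0,0,0,0,0,0,0,0],
  "hand": 0.3
}}

```text
time_s: 8.7
ee_pos: [0.4533, -0.002, 0.2281]
eef_rot: [-3.141, 0.0, 1.07]
force: [-0.4, -0.4, -0.6]
grip_width: 0.0614
grip_force: 0.0
```

Emit:
{"fn": "apply_moves", "kwargs": {
  "plan": [0,0,0,0,0,0,0,0]
}}

```text
time_s: 8.9
ee_pos: [0.4531, -0.0034, 0.2285]
eef_rot: [3.142, -0.0, 1.067]
force: [0.1, 1.0, 0.0]
grip_width: 0.0613
grip_force: 0.0
```

Emit:
{"fn": "apply_moves", "kwargs": {
  "plan": [-1.8,-0.4,0,0,0,0,25,0,0,0,25,0,0,0,25,0,0,0,25,0,0,0,20,0,0,0,15,0,0,0,10,0,0,0,5.5,0,0,0,0,0,0,0,0,0]
}}

```text
time_s: 10.0
ee_pos: [0.4523, -0.0045, 0.0785]
eef_rot: [3.141, -0.0, 1.068]
force: [-0.1, -0.3, 0.2]
grip_width: 0.0612
grip_force: 0.0
```

Emit:
{"fn": "apply_moves", "kwargs": {
  "plan": [0,0,0,0,0,0,0,0,0,0,0,0,0,0,0,0,0,0,0,0,0,0,0,0,0,0,0,0],
  "hand": -1,
  "squeeze": 10
}}

```text
time_s: 10.7
ee_pos: [0.4521, -0.0044, 0.0781]
eef_rot: [3.141, -0.0, 1.068]
force: [-0.7, -0.3, 4.2]
grip_width: 0.0343
grip_force: 10.0
```

Emit:
{"fn": "apply_moves", "kwargs": {
  "plan": [0,0,0,0,0,0,0,0,0,0,0,0],
  "squeeze": 40
}}

```text
time_s: 11.0
ee_pos: [0.4522, -0.0044, 0.0781]
eef_rot: [3.141, -0.0, 1.068]
force: [-1.1, 0.4, 4.7]
grip_width: 0.0336
grip_force: 39.9
```

Emit:
{"fn": "apply_moves", "kwargs": {
  "plan": [0,0,-3,0,0,0,-4,0,0,0,-4,0,0,0,-4,0,0,0,-4,0,0,0,-4,0,0,0,-4,0,0,0,-4,0,0,0,-4,0,0,0,-4,0,0,0,-4,0,0,0,-4,0,0,0,-4,0,0,0,-10,0,0,0,-15,0,0,0,-20,0,0,0,-20,0,0,0,-20,0,0,0,-14,0,0,0,0,0]
}}

```text
time_s: 13.0
ee_pos: [0.4527, -0.0045, 0.2301]
eef_rot: [3.138, -0.001, 1.068]
force: [0.1, -0.7, -2.0]
grip_width: 0.0336
grip_force: 39.9
```

```bash
python3 - <<'E' 2>/dev/null
from h import *
im,W,c=shot('side'); save('side2.png',im,(150,80,350,240),3)
im,W,c=shot('top'); boxes(W,im)
print(monitor.get_obs()['moment'])
E
```

```text
box [300. 206.] 1547 rect [ 584.9 -197.3] [ 70.7 233.8] 0.4 hi mean [nan nan nan] 0 zmed 0.045
box [301. 246.] 412 rect [ 482.2 -189.1] [43.5 61.9] 87.4 hi mean [ 0.4833 -0.1871  0.0549] 77 zmed 0.0498
box [325. 245.] 398 rect [ 480.7 -248.6] [43.8 59. ] 87.2 hi mean [ 0.4823 -0.249   0.0548] 73 zmed 0.05
box [377. 252.] 409 rect [ 458.9 -379.7] [60.8 43.6] 5.6 hi mean [ 0.4582 -0.3797  0.0548] 65 zmed 0.0496
[-0.06078939 -0.07577092 -0.02589802]
```

View pics/side2.png

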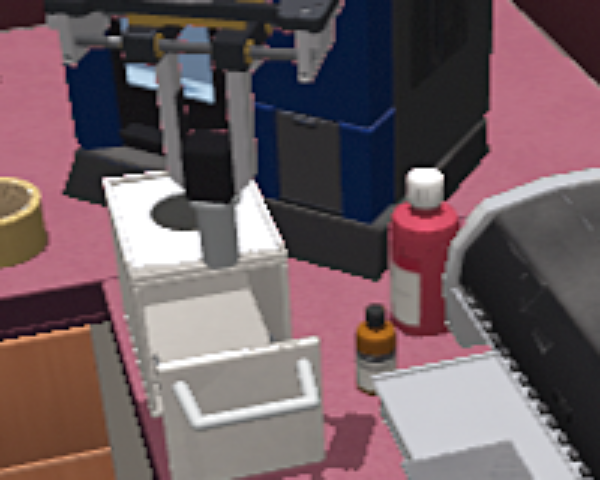

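The side view shows the punch clear of the sleeve and upright in the fingers, with the shank at crop (218,235). I'll measure the shank and the seals with the same camera.

```bash
cat >> h.py <<'E'
from scipy.optimize import least_squares
def shank(W,im):
    o=monitor.get_obs(); e=np.array(o['ee_pos']); f=e[2]-.060
    m=(np.hypot(W[...,0]-e[0],W[...,1]-e[1])<.022)&(W[...,2]>f+.005)&(W[...,2]<f+.045)
    m=cv2.erode(m.astype(np.uint8),np.ones((3,3)))>0
    p=W[m]
    r=least_squares(lambda a:np.hypot(p[:,0]-a[0]-a[2]*(p[:,2]-f),p[:,1]-a[1]-a[3]*(p[:,2]-f))-.014,[e[0],e[1],0,0],loss='soft_l1',f_scale=.001)
    print('shank',len(p),'foot-tcp',(r.x[:2]-e[:2]).round(4),'tilt',r.x[2:].round(3),'zmin',np.nanmin(W[...,2][np.hypot(W[...,0]-e[0],W[...,1]-e[1])<.016][:]).round(4),'tcp',e.round(4))
def seals(W,im,G):
    for g in G:
        d=np.hypot(W[...,0]-g[0],W[...,1]-g[1])
        q=W[(d<.025)&(W[...,2]>.0525)&(W[...,2]<.06)]
        l=W[(d<.045)&(W[...,2]>.046)&(W[...,2]<.06)]
        r=cv2.minAreaRect((l[:,:2]*1000).astype(np.float32)); c=cv2.minEnclosingCircle((q[:,:2]*1000).astype(np.float32))
        print('seal',len(q),q.mean(0).round(4),'circ',np.round(c[0],1),round(c[1],1),'lid',np.round(r[0],1),np.round(r[1],1),round(r[2],1))
E
python3 - <<'E' 2>/dev/null
from h import *
G=[(.482,-.188),(.481,-.249),(.459,-.380)]
for n in('side','top'):
    im,W,c=shot(n); print(n)
    if n=='side': shank(W,im)
    seals(W,im,G)
E
```

```text
side
shank 137 foot-tcp [0.0007 0.0006] tilt [-0.028  0.002] zmin 0.1675 tcp [ 0.4517 -0.0044  0.2273]
seal 136 [ 0.4818 -0.1906  0.0549] circ [ 479.7 -191.2] 23.0 lid [ 481.9 -199.1] [64.3 61. ] 88.3
seal 161 [ 0.4818 -0.2506  0.0549] circ [ 479.6 -252. ] 22.5 lid [ 481.5 -239.1] [69.  59.9] 87.7
seal 222 [ 0.4586 -0.3815  0.0551] circ [ 462.9 -379.7] 19.3 lid [ 458.1 -380.8] [60.5 45.7] 5.4
top
seal 90 [ 0.483  -0.1892  0.0546] circ [ 484.8 -190.4] 19.8 lid [ 482.6 -199.5] [63.9 59.3] 87.3
seal 88 [ 0.4816 -0.2486  0.0543] circ [ 478.5 -248.3] 21.6 lid [ 481.6 -237.8] [64.2 59.3] 86.1
seal 89 [ 0.4592 -0.38    0.0545] circ [ 455.2 -378.3] 18.6 lid [ 459.3 -379.4] [59.6 44.7] 5.6
```

Emit:
{"fn": "apply_moves", "kwargs": {
  "plan": [-10,8,0,0,-18.5,14.5,0,0,-18.5,14.5,0,0,-18.5,14.5,0,0,-18.5,14.5,0,0,-18.5,14.5,0,0,-18.5,14.5,0,0,-16.5,13,0,0,-10,7.9,0,0,0,0,0,0,0,0,30,0,0,0,30,0,0,0,20,0,0,0,10,0,0,0,0,0,0,0,0,0,0,0,0,0]
}}

```text
time_s: 14.9
ee_pos: [0.483, -0.1896, 0.1391]
eef_rot: [3.14, -0.0, 1.068]
force: [-0.0, 0.4, -2.0]
grip_width: 0.0337
grip_force: 39.9
```

```bash
python3 - <<'E' 2>/dev/null
from h import *
G=[(.482,-.188),(.481,-.249),(.459,-.380)]
for n in('side','top'):
    im,W,c=shot(n); print(n)
    if n=='side': shank(W,im); save('side3.png',im,(180,180,340,300),4)
    seals(W,im,G)
E
```

```text
side
shank 136 foot-tcp [0.0009 0.0007] tilt [-0.016  0.002] zmin 0.0493 tcp [ 0.4829 -0.1896  0.139 ]
seal 138 [ 0.482  -0.1903  0.0548] circ [ 481.3 -190.6] 23.3 lid [ 481.9 -199. ] [65.3 61.7] 89.9
seal 157 [ 0.4813 -0.2508  0.0551] circ [ 478.8 -251.9] 18.0 lid [ 481.3 -238.5] [68.7 60.9] 86.6
seal 223 [ 0.4583 -0.3817  0.0549] circ [ 461.8 -380.7] 21.5 lid [ 458.4 -381.4] [60.8 44.2] 5.9
top
seal 0 [nan nan nan] circ [0. 0.] 0.0 lid [0. 0.] [0. 0.] 0.0
seal 33 [ 0.4745 -0.2497  0.0542] circ [ 475. -250.] 10.8 lid [ 473.1 -248.7] [23.8 15.7] 60.0
seal 85 [ 0.4594 -0.3797  0.0545] circ [ 461.4 -377.3] 17.5 lid [ 459.2 -380.1] [59.6 43.7] 6.2
```

View pics/side3.png

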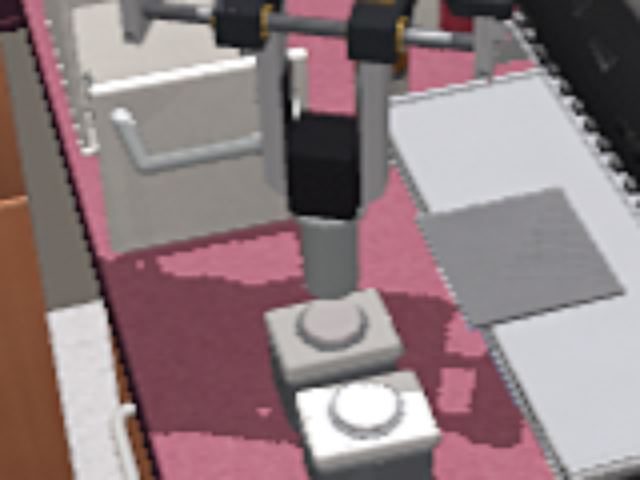

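The foot hangs over box 1's disc at crop (332,322). It needs a correction of about 1 mm before pressing.

Emit:
{"fn": "apply_moves", "kwargs": {
  "plan": [-1.1,-0.8,0,0,0,0,10,0,0,0,7,0,0,0,2,0,0,0,1,0,0,0,1,0,0,0,1,0,0,0,1,0,0,0,1,0,0,0,0,0,0,0,0,0]
}}

```text
time_s: 16.1
ee_pos: [0.4814, -0.1901, 0.1145]
eef_rot: [3.141, -0.0, 1.068]
force: [-2.1, 1.2, 5.8]
grip_width: 0.0339
grip_force: 39.9
```

Emit:
{"fn": "apply_moves", "kwargs": {
  "plan": [0,0,1,0,0,0,1,0,0,0,1,0,0,0,1,0,0,0,0,0,0,0,0,0,0,0,0,0]
}}

```text
time_s: 16.8
ee_pos: [0.4814, -0.1902, 0.111]
eef_rot: [3.141, -0.0, 1.068]
force: [-5.3, 2.6, 11.6]
grip_width: 0.034
grip_force: 39.9
```

Emit:
{"fn": "apply_moves", "kwargs": {
  "plan": [0,0,1,0,0,0,0,0,0,0,0,0]
}}

```text
time_s: 17.1
ee_pos: [0.4815, -0.1902, 0.1109]
eef_rot: [3.14, -0.0, 1.068]
force: [-7.7, 4.5, 23.1]
grip_width: 0.034
grip_force: 40.0
```

Emit:
{"fn": "apply_moves", "kwargs": {
  "plan": [0,0,-2,0,0,0,-3,0,0,0,-5,0,0,0,-10,0,0,0,-20,0,0,0,0,0,0,0,0,0]
}}

```text
time_s: 17.8
ee_pos: [0.4813, -0.1901, 0.149]
eef_rot: [3.141, -0.0, 1.068]
force: [0.8, 0.6, -2.5]
grip_width: 0.0339
grip_force: 39.9
```

```bash
python3 - <<'E' 2>/dev/null
from h import *
G=[(.482,-.188),(.481,-.249),(.459,-.380)]
im,W,c=shot('side'); shank(W,im); seals(W,im,G)
q=W[(np.hypot(W[...,0]-.482,W[...,1]+.19)<.010)&(W[...,2]<.06)&(W[...,2]>.03)];print(len(q),np.median(q[:,2]))
q=W[(np.hypot(W[...,0]-.482,W[...,1]+.19)<.04)&(W[...,2]<.06)&(W[...,2]>.045)];print(cv2.minAreaRect((q[:,:2]*1000).astype(np.float32)))
E
```

```text
shank 144 foot-tcp [0.0001 0.0011] tilt [ 0.011 -0.019] zmin 0.0481 tcp [ 0.481  -0.19    0.1484]
seal 16 [ 0.4774 -0.19    0.0531] circ [ 475.6 -190.6] 17.8 lid [ 482.  -199.4] [60.3 64.9] 0.4
seal 164 [ 0.4814 -0.2505  0.0549] circ [ 482.4 -250.9] 23.2 lid [ 481.7 -239.1] [69.1 60.4] 86.4
seal 224 [ 0.4583 -0.3816  0.0548] circ [ 459.5 -377.4] 22.3 lid [ 458.  -381.2] [61.7 45.1] 5.9
52 0.05113710465822262
((482.154052734375, -197.96099853515625), (61.86082077026367, 62.2992057800293), 89.96096801757812)
```

Emit:
{"fn": "apply_moves", "kwargs": {
  "plan": [-8.8,4.8,0,0,-13.2,7.3,0,0,-13.2,7.3,0,0,-13.2,7.3,0,0,-4.4,2.4,0,0,0,0,0,0,0,0,10,0,0,0,10,0,0,0,5,0,0,0,0,0,0,0,0,0]
}}

```text
time_s: 18.95
ee_pos: [0.4813, -0.2502, 0.1239]
eef_rot: [-3.141, -0.0, 1.068]
force: [-1.8, -0.3, -1.7]
grip_width: 0.034
grip_force: 39.9
```

```bash
python3 - <<'E' 2>/dev/null
from h import *
G=[(.482,-.188),(.481,-.249),(.459,-.380)]
im,W,c=shot('side'); shank(W,im); seals(W,im,G)
E
```

```text
shank 155 foot-tcp [-0.0002  0.0011] tilt [ 0.005 -0.004] zmin 0.0486 tcp [ 0.4814 -0.2503  0.1241]
seal 10 [ 0.474  -0.1991  0.0528] circ [ 475.9 -193.3] 14.6 lid [ 475.4 -193.8] [53.1 63.2] 27.7
seal 85 [ 0.4792 -0.2568  0.055 ] circ [ 478.8 -254.8] 18.3 lid [ 482.1 -238.9] [68.2 60.1] 85.5
seal 218 [ 0.4586 -0.3816  0.0549] circ [ 460.9 -383.6] 23.1 lid [ 458.5 -381.3] [60.8 45.2] 5.5
```

Emit:
{"fn": "apply_moves", "kwargs": {
  "plan": [0,0,5,0,0,0,2,0,0,0,1,0,0,0,1,0,0,0,1,0,0,0,1,0,0,0,1,0,0,0,1,0,0,0,1,0,0,0,0,0,0,0,0,0]
}}

```text
time_s: 20.1
ee_pos: [0.4814, -0.2504, 0.111]
eef_rot: [3.141, 0.0, 1.068]
force: [-4.9, 1.9, 11.1]
grip_width: 0.0338
grip_force: 39.9
```

Emit:
{"fn": "apply_moves", "kwargs": {
  "plan": [0,0,1,0,0,0,0.2,0,0,0,0,0,0,0,0,0]
}}

```text
time_s: 20.5
ee_pos: [0.4815, -0.2505, 0.111]
eef_rot: [3.14, 0.0, 1.068]
force: [-9.2, 4.2, 22.6]
grip_width: 0.0338
grip_force: 40.0
```

Emit:
{"fn": "apply_moves", "kwargs": {
  "plan": [0,0,-2,0,0,0,-3,0,0,0,-5,0,0,0,-10,0,0,0,-20,0,0,0,0,0,0,0,0,0]
}}

```text
time_s: 21.2
ee_pos: [0.4814, -0.2504, 0.1488]
eef_rot: [3.141, 0.0, 1.068]
force: [-0.9, -0.2, -1.8]
grip_width: 0.0338
grip_force: 39.9
```

```bash
python3 - <<'E' 2>/dev/null
from h import *
G=[(.482,-.188),(.481,-.249),(.459,-.380)]
im,W,c=shot('side'); shank(W,im); seals(W,im,G)
for y in(-.19,-.25):
  q=W[(np.hypot(W[...,0]-.482,W[...,1]-y)<.010)&(W[...,2]<.06)&(W[...,2]>.03)];print(len(q),np.median(q[:,2]))
im,W,c=shot('top'); seals(W,im,G); boxes(W,im)
E
```

```text
shank 168 foot-tcp [0.0009 0.001 ] tilt [-0.022 -0.016] zmin 0.0478 tcp [ 0.4811 -0.2503  0.1482]
seal 9 [ 0.4715 -0.1902  0.0531] circ [ 474.5 -188.8] 17.9 lid [ 481.9 -199.8] [60.2 64.4] 1.7
seal 22 [ 0.4803 -0.2521  0.0531] circ [ 478.4 -252.5] 20.6 lid [ 480.7 -238.7] [67.4 61.4] 88.2
seal 222 [ 0.4589 -0.3814  0.0551] circ [ 463.3 -382. ] 19.9 lid [ 458.2 -381.1] [61.  44.9] 4.4
34 0.05121430689797497
63 0.05115102577980657
seal 4 [ 0.4952 -0.1826  0.0537] circ [ 492.6 -184.4] 10.9 lid [ 491.  -184.7] [33.4 43.9] 87.1
seal 0 [nan nan nan] circ [0. 0.] 0.0 lid [0. 0.] [0. 0.] 0.0
seal 0 [nan nan nan] circ [0. 0.] 0.0 lid [ 444. -399.] [15.  30.1] 64.3
box [288. 206.] 1166 rect [ 584.6 -168.4] [ 70.5 176.7] 0.1 hi mean [nan nan nan] 0 zmed 0.0452
box [298. 240.] 132 rect [ 492.3 -184.6] [33.2 42.1] 86.4 hi mean [ 0.4987 -0.1885  0.0543] 2 zmed 0.0491
```

Emit:
{"fn": "apply_moves", "kwargs": {
  "plan": [-10,3.3,0,0,-19,6.5,0,0,-19,6.5,0,0,-19,6.5,0,0,-19,6.5,0,0,-19,6.5,0,0,-15,5.2,0,0,-5.9,2.3,0,0,0,0,0,0,0,0,10,0,0,0,10,0,0,0,5,0,0,0,0,0,0,0,0,0]
}}

```text
time_s: 22.7
ee_pos: [0.4587, -0.3814, 0.1238]
eef_rot: [-3.142, 0.0, 1.068]
force: [-0.3, -0.4, -1.9]
grip_width: 0.0342
grip_force: 39.9
```

```bash
python3 - <<'E' 2>/dev/null
from h import *
G=[(.482,-.188),(.481,-.249),(.459,-.380)]
im,W,c=shot('side'); shank(W,im); seals(W,im,G); save('side4.png',im,(180,200,340,400),3)
im,W,c=shot('top');boxes(W,im)
E
```

```text
shank 172 foot-tcp [0.0001 0.0015] tilt [-0.003 -0.02 ] zmin 0.0492 tcp [ 0.4587 -0.3815  0.124 ]
seal 0 [nan nan nan] circ [0. 0.] 0.0 lid [ 478.6 -197.5] [16.7 68.9] 58.6
seal 12 [ 0.4877 -0.2514  0.0532] circ [ 490.4 -253.4] 13.9 lid [ 481.8 -239.3] [66.2 59.5] 87.3
seal 96 [ 0.4568 -0.3881  0.0547] circ [ 457.5 -384.6] 16.6 lid [ 458.8 -381.8] [60.2 44.8] 5.3
box [300. 206.] 1554 rect [ 584.6 -197. ] [233.5  70.8] 90.0 hi mean [nan nan nan] 0 zmed 0.0449
box [325. 245.] 397 rect [ 482.1 -248.3] [43.6 61.8] 86.4 hi mean [ 0.4852 -0.2542  0.0544] 5 zmed 0.0492
box [301. 246.] 411 rect [ 482.  -189.3] [43.7 61.4] 86.9 hi mean [ 0.4877 -0.1777  0.0539] 4 zmed 0.0492
box [371. 244.] 71 rect [ 480.2 -365.4] [18.5 38. ] 45.3 hi mean [nan nan nan] 0 zmed 0.0487
```

View pics/side4.png

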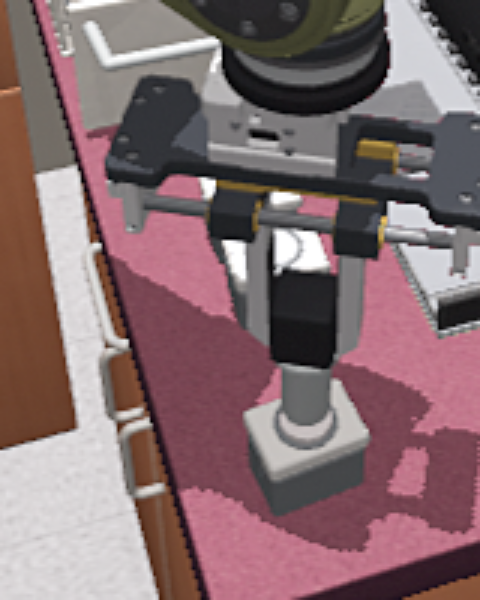

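The foot is centred over box 3's disc at crop (305,425). Boxes 1 and 2 have not moved.

Emit:
{"fn": "apply_moves", "kwargs": {
  "plan": [-0.4,0.2,5,0,0,0,2,0,0,0,1,0,0,0,1,0,0,0,1,0,0,0,1,0,0,0,1,0,0,0,1,0,0,0,1,0,0,0,0,0,0,0,1,0,0,0,0.2,0,0,0,0,0,0,0,0,0]
}}

```text
time_s: 24.2
ee_pos: [0.4586, -0.3822, 0.111]
eef_rot: [3.14, 0.0, 1.068]
force: [-7.9, 6.2, 21.7]
grip_width: 0.0336
grip_force: 40.0
```

Emit:
{"fn": "apply_moves", "kwargs": {
  "plan": [0,0,-2,0,0,0,-3,0,0,0,-5,0,0,0,-10,0,0,0,-20,0,0,0,-30,0,0,0,-30,0,0,0,-30,0,0,0,0,0,0,0,0,0]
}}

```text
time_s: 25.2
ee_pos: [0.4585, -0.382, 0.2388]
eef_rot: [3.141, 0.0, 1.068]
force: [1.3, 0.6, -3.1]
grip_width: 0.0338
grip_force: 39.9
```

```bash
python3 - <<'E' 2>/dev/null
from h import *
G=[(.482,-.188),(.481,-.249),(.459,-.380)]
im,W,c=shot('side'); shank(W,im)
for g in [(.482,-.19),(.482,-.25),(.4588,-.381)]:
  q=W[(np.hypot(W[...,0]-g[0],W[...,1]-g[1])<.010)&(W[...,2]<.06)&(W[...,2]>.03)];print(len(q),np.median(q[:,2]))
m=(W[...,2]>.12)&(W[...,2]<.14)&(im.max(-1)<80)&(np.hypot(W[...,0]-.455,W[...,1]-.14)<.05)
r=cv2.minEnclosingCircle((W[m][:,:2]*1000).astype(np.float32));print('side pad',r,W[m].mean(0),m.sum())
im,W,c=shot('top');boxes(W,im)
m=(W[...,2]>.12)&(W[...,2]<.14)&(im.max(-1)<110)&(np.hypot(W[...,0]-.455,W[...,1]-.14)<.05)
r=cv2.minEnclosingCircle((W[m][:,:2]*1000).astype(np.float32));print('top pad',r,W[m].mean(0),m.sum())
d=np.load('top0.npz');W=d['W'];p=W[(W[...,2]>.16)&(np.hypot(W[...,0]-.455,W[...,1]-.14)<.22)]
dd=np.hypot(p[:,0]-.455,p[:,1]-.14);i=np.argsort(dd)[:5];print('near tall',p[i],dd[i])
E
```

```text
shank 256 foot-tcp [0.0005 0.0008] tilt [-0.007 -0.005] zmin 0.0481 tcp [ 0.4583 -0.3818  0.2378]
37 0.051056385797247555
40 0.05105414973200105
89 0.051073123549523855
side pad ((452.9347229003906, 137.0258331298828), 29.90045928955078) [0.4533802  0.13709175 0.13132551] 224
box [299. 206.] 1551 rect [ 584.6 -197.2] [ 70.8 234. ] 0.0 hi mean [nan nan nan] 0 zmed 0.045
box [301. 246.] 410 rect [ 482.2 -189.3] [43.5 61.3] 86.9 hi mean [ 0.4886 -0.1873  0.0536] 4 zmed 0.0492
box [325. 245.] 391 rect [ 480.9 -249.3] [43.6 59. ] 88.7 hi mean [ 0.4812 -0.2408  0.0538] 4 zmed 0.0488
box [375. 250.] 296 rect [ 459.5 -379.9] [59.5 44.4] 4.2 hi mean [ 0.4596 -0.3718  0.0539] 3 zmed 0.0491
top pad ((455.150634765625, 140.0063018798828), 29.783145904541016) [0.45501963 0.13979335 0.1303097 ] 509
near tall [[0.56177694 0.24163101 0.28091826]
 [0.5673505  0.23581333 0.29003466]
 [0.55621003 0.24781726 0.27965032]
 [0.56011538 0.2440376  0.27977382]
 [0.56993324 0.23316819 0.28755043]] [0.14741159 0.14765781 0.14787843 0.14789545 0.14795256]
```

Emit:
{"fn": "apply_moves", "kwargs": {
  "plan": [13,-7.2,0,0,28,-15.8,0,0,28,-15.8,0,0,28,-15.8,0,0,28,-15.8,0,0,28,-15.8,0,0,28,-15.8,0,0,28,-15.8,0,0,28,-15.8,0,0,28,-15.8,0,0,28,-15.8,0,0,28,-15.8,0,0,28,-15.8,0,0,28,-15.8,0,0,28,-15.8,0,0,28,-15.8,0,0,13,-7.2,0,0,7,-4,0,0,0,0,0,0,0,0,0,0]
}}

```text
time_s: 27.3
ee_pos: [0.4528, 0.1376, 0.2383]
eef_rot: [-3.141, 0.0, 1.068]
force: [0.2, 0.2, -1.1]
grip_width: 0.0337
grip_force: 39.9
```

```bash
python3 - <<'E' 2>/dev/null
from h import *
im,W,c=shot('side'); shank(W,im); save('side5.png',im,(120,60,320,220),3)
m=(W[...,2]>.12)&(W[...,2]<.14)&(im.max(-1)<80)&(np.hypot(W[...,0]-.455,W[...,1]-.14)<.05)
r=cv2.minEnclosingCircle((W[m][:,:2]*1000).astype(np.float32));print('side pad',r,m.sum())
print(monitor.get_obs()['ee_pos'])
E
```

```text
shank 123 foot-tcp [0.     0.0014] tilt [-0.035 -0.017] zmin 0.0027 tcp [0.453  0.1374 0.2384]
side pad ((451.8040771484375, 138.7263946533203), 31.493446350097656) 237
[0.45298091 0.13736815 0.23842063]
```

View pics/side5.png

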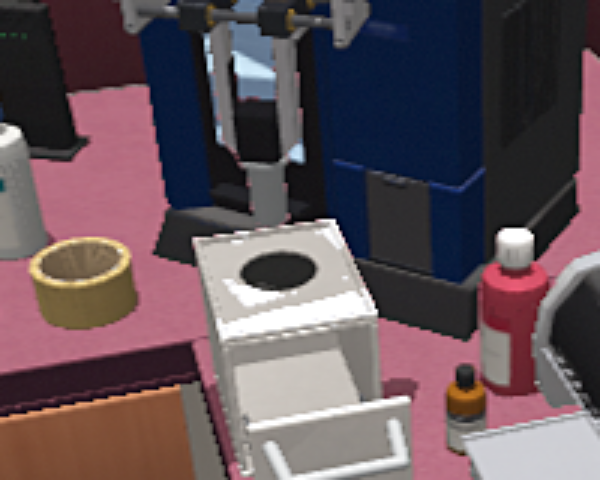

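The punch hangs above the pad at crop (278,270), and the way down is clear.

Emit:
{"fn": "apply_moves", "kwargs": {
  "plan": [1,0,10,0,0,0,15,0,0,0,12,0,0,0,6,0,0,0,2,0,0,0,1,0,0,0,1,0,0,0,0,0,0,0,0,0]
}}

```text
time_s: 28.25
ee_pos: [0.4537, 0.1389, 0.1918]
eef_rot: [3.141, -0.0, 1.068]
force: [0.1, 0.3, -2.0]
grip_width: 0.0338
grip_force: 39.9
```

Emit:
{"fn": "apply_moves", "kwargs": {
  "plan": [0,0,0.5,0,0,0,0.5,0,0,0,0,0,0,0,0,0]
}}

```text
time_s: 28.65
ee_pos: [0.4536, 0.1389, 0.1905]
eef_rot: [3.142, 0.0, 1.068]
force: [-0.3, 1.0, -0.9]
grip_width: 0.034
grip_force: 39.9
```

Emit:
{"fn": "apply_moves", "kwargs": {
  "plan": [0,0,0.5,0,0,0,0.3,0,0,0,0,0,0,0,0,0]
}}

```text
time_s: 29.05
ee_pos: [0.4537, 0.1389, 0.1901]
eef_rot: [3.141, -0.0, 1.068]
force: [-1.5, -0.6, 6.1]
grip_width: 0.034
grip_force: 39.9
```

Emit:
{"fn": "apply_moves", "kwargs": {
  "plan": [0,0,0,0,0,0,0,0,0,0,0,0],
  "squeeze": 4
}}

```text
time_s: 29.35
ee_pos: [0.4537, 0.139, 0.19]
eef_rot: [3.141, -0.001, 1.068]
force: [-0.9, 0.2, 5.5]
grip_width: 0.0341
grip_force: 4.0
```

Emit:
{"fn": "apply_moves", "kwargs": {
  "plan": [0,0,0,0,0,0,0,0,0,0,0,0,0,0,0,0],
  "hand": 0.4
}}

```text
time_s: 29.75
ee_pos: [0.4536, 0.1388, 0.1896]
eef_rot: [-3.141, 0.0, 1.068]
force: [-0.5, -0.1, 0.4]
grip_width: 0.0627
grip_force: 0.0
```

Emit:
{"fn": "apply_moves", "kwargs": {
  "plan": [0,0,-5,0,0,0,-10,0,0,0,-20,0,0,0,-20,0,0,0,-20,0,0,0,-20,0,0,0,0,0]
}}

```text
time_s: 30.45
ee_pos: [0.4543, 0.1391, 0.2878]
eef_rot: [3.138, -0.003, 1.068]
force: [-0.1, -0.1, -0.3]
grip_width: 0.0658
grip_force: 0.0
```

Emit:
{"fn": "apply_moves", "kwargs": {
  "plan": [-15,8,0,0,-26,13.7,0,0,-28,14.7,0,0,-28,14.7,0,0,-28,14.7,0,0,-28,14.7,0,0,-28,14.7,0,0,-22,11.6,0,0,-10.2,5.4,0,0,0,0,0,0.136,0,0,0,0.136,0,0,0,0.136,0,0,0,0.136,0,0,0,0.137,0,0,0,0.137,0,0,0,0.137,0,0,0,0.136,0,0,0,0,0,0,0,0],
  "hand": -0.15
}}

```text
time_s: 32.35
ee_pos: [0.4491, -0.1016, 0.2846]
eef_rot: [-3.141, 0.0, -0.019]
force: [0.0, 0.4, -1.0]
grip_width: 0.0399
grip_force: 0.0
```

```bash
python3 - <<'E' 2>/dev/null
from h import *
im,W,c=shot('side'); save('side6.png',im,(120,60,320,220),3)
z=W[...,2]
m=(z>.218)&(z<.232)&(np.hypot(W[...,0]-.454,W[...,1]-.139)<.03); r=cv2.minAreaRect((W[m][:,:2]*1000).astype(np.float32));print(r,m.sum())
print(monitor.get_obs()['ee_pos'],monitor.get_obs()['eef_rot'])
E
```

```text
((453.24871826171875, 136.5270538330078), (34.88531494140625, 32.64564895629883), 60.46239471435547) 139
[ 0.44911688 -0.10172166  0.28460439] [-3.14144739e+00  1.93185122e-04 -1.90936554e-02]
```

View pics/side6.png

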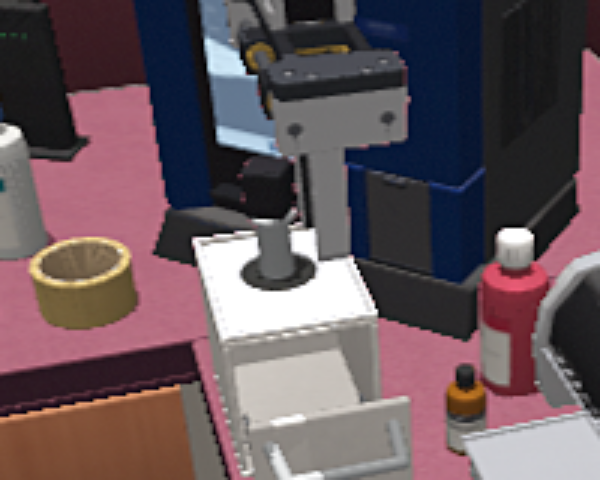

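The punch stands upright on the pad, with its shank at crop (276,265). Next I close the drawer by its handle.

Emit:
{"fn": "apply_moves", "kwargs": {
  "plan": [0,0,25,0,0,0,30,0,0,0,30,0,0,0,30,0,0,0,25,0,0,0,20,0,0,0,20,0,0,0,16,0,0,0,0,0,0,0,0,0]
}}

```text
time_s: 33.4
ee_pos: [0.4493, -0.102, 0.0892]
eef_rot: [-3.142, -0.0, -0.022]
force: [-0.7, -1.5, 0.2]
grip_width: 0.04
grip_force: 0.0
```

Emit:
{"fn": "apply_moves", "kwargs": {
  "plan": [0,0,0,0,0,0,0,0,0,0,0,0,0,0,0,0,0,0,0,0,0,0,0,0],
  "hand": -1,
  "squeeze": 15
}}

```text
time_s: 34.0
ee_pos: [0.4492, -0.1021, 0.089]
eef_rot: [3.141, -0.0, -0.023]
force: [-1.0, -0.0, 3.8]
grip_width: 0.0096
grip_force: 15.0
```

Emit:
{"fn": "apply_moves", "kwargs": {
  "plan": [0,-4,0,0,0,-8,0,0,0,-10,0,0,0,-10,0,0,0,-10,0,0,0,-10,0,0,0,-10,0,0,0,-10,0,0,0,-8,0,0,0,-6,0,0,0,-3,0,0,0,-2,0,0,0,-2,0,0,0,0,0,0,0,0,0,0]
}}

```text
time_s: 35.5
ee_pos: [0.4511, -0.0083, 0.089]
eef_rot: [-3.141, 0.0, -0.023]
force: [-2.7, 1.5, 5.7]
grip_width: 0.0096
grip_force: 15.0
```

Emit:
{"fn": "apply_moves", "kwargs": {
  "plan": [0,-1,0,0,0,-1,0,0,0,0,0,0,0,0,0,0]
}}

```text
time_s: 35.9
ee_pos: [0.4512, -0.0081, 0.089]
eef_rot: [3.139, 0.0, -0.023]
force: [-4.0, -15.2, 6.6]
grip_width: 0.0097
grip_force: 15.0
```

Emit:
{"fn": "apply_moves", "kwargs": {
  "plan": [0,0,0,0,0,0,0,0,0,0,0,0,0,0,0,0],
  "hand": -0.2
}}

```text
time_s: 36.3
ee_pos: [0.4512, -0.0067, 0.0886]
eef_rot: [-3.141, 0.0, -0.023]
force: [0.4, -0.6, 0.4]
grip_width: 0.0365
grip_force: 0.0
```

Emit:
{"fn": "apply_moves", "kwargs": {
  "plan": [0,0,-10,0,0,0,-20,0,0,0,-25,0,0,0,-25,0,0,0,-25,0,0,0,-25,0,0,0,-20,0,0,15,0,0,-10,30,0,0,-10,30,0,0,-10,30,0,0,-10,30,0,0,-10,30,0,0,-10,15,0,0,0,0,0,0,0,0,0,0]
}}

```text
time_s: 37.9
ee_pos: [0.3873, -0.1854, 0.2392]
eef_rot: [3.142, -0.001, -0.024]
force: [0.3, 0.6, -0.1]
grip_width: 0.0377
grip_force: 0.0
```

```bash
python3 - <<'E' 2>/dev/null
from h import *
im,W,c=shot('side'); save('side7.png',im,None,1.4)
z=W[...,2]
for g in [(.482,-.19),(.482,-.25),(.4588,-.381)]:
  q=W[(np.hypot(W[...,0]-g[0],W[...,1]-g[1])<.010)&(z<.06)&(z>.03)];print(len(q),np.median(q[:,2]))
im,W,c=shot('top');z=W[...,2];boxes(W,im); save('top7.png',im,(130,150,410,300),2.8)
v,u=np.mgrid[:420,:560]
for n,m in dict(bar=(u>224)&(u<240)&(v>235)&(v<282)&(z>.09)&(z<.118)).items():
    r=cv2.minAreaRect((W[m][:,:2]*1000).astype(np.float32));print(n,r,m.sum())
E
```

```text
59 0.051351578115147976
64 0.051051876655658676
90 0.051249895687517116
box [300. 206.] 1507 rect [ 584.3 -197.1] [234.1  71.2] 89.9 hi mean [nan nan nan] 0 zmed 0.045
box [327. 237.] 114 rect [ 504.4 -254.3] [47.5 22.4] 60.7 hi mean [nan nan nan] 0 zmed 0.049
box [377. 251.] 400 rect [ 458.9 -379.9] [60.7 45.2] 6.1 hi mean [ 0.4659 -0.372   0.0539] 6 zmed 0.0489
bar ((452.4095153808594, -6.28841495513916), (10.517916679382324, 88.02519989013672), 89.18067169189453) 158
```

View pics/side7.png

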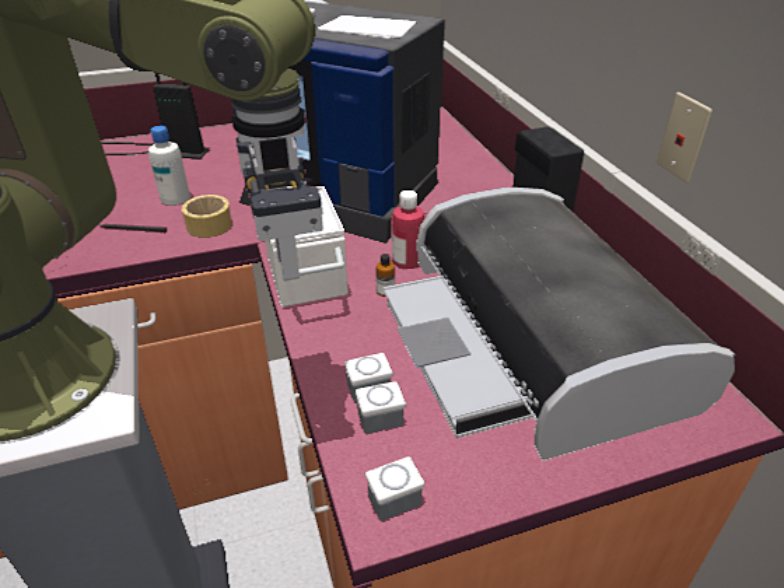

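View pics/top7.png

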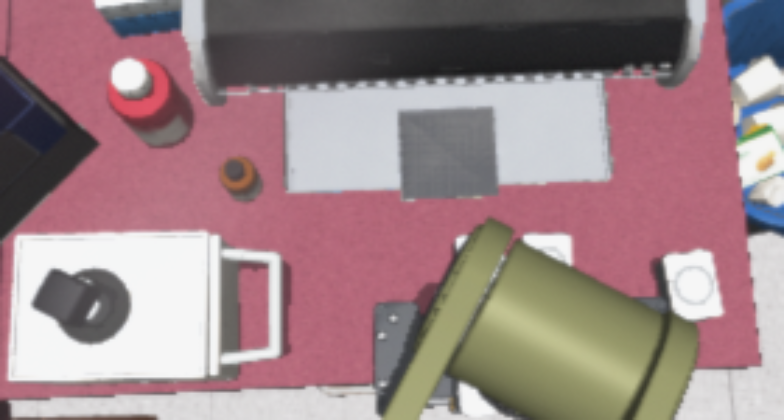

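All three discs are home at about 51 mm. The punch stands on the pad at top crop (80,300), the handle bar is back at its shut position (y −6.3 mm), and the bystanders have not moved.

```bash
python3 -c "
from station import ctrl
print(ctrl.hand_in())"
```

```text
the job is handed in; nothing more can be done
None
```

The job is handed in: all three boxes' seal discs measured fully home, the punch is standing upright on the cabinet pad, and the drawer is shut, with the boxes still standing and nothing else disturbed; no verdict came back.

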